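Press a glide into a box foot with the bench hand press

ROBOT

A 6-joint arm with a two-finger parallel gripper is mounted at the origin on the work surface. World frame = base frame: x ahead of the robot, y to its left, z up, the work surface at z = 0. Lengths are in m, angles in rad, forces in N, time in s.
With the tool pointing down it reaches from about 0.25 to 0.775 m from the base axis. Payload 4 kg.
Tool frame: the origin (TCP) lies at the very end of the fingers, on their centre line; the grasp point (between the pads) lies 19 mm behind it; z points along the fingers, y is the line along which they close (so a half turn about z gives the same grasp; the last joint's range is limited). The gripper opens to 94 mm and grips with 3 to 60 N. Pads are 16 mm wide; open, the fingers measure 119 mm over their backs; the gripper's body (75 mm by 177 mm) begins 78 mm behind the grasp point.
Start: joints at [1.06, 0.087, 1.371, -0, 1.684, -0.103], TCP at [0.218, 0.505, 0.206] pointing down, gripper open.
Joint ranges: [-3.1, 3.1], [-0.76, 2.03], [0.27, 2.55], [-1.08, 4.22], [0.17, 2.65], [-2.57, 2.57]. Speed limits (rad/s): [2.79, 2.79, 3.14, 3.14, 3.14, 3.14].

INTERFACE

Orientations are given as [roll, pitch, yaw] about the fixed x, y, z axes, in that order (R = Rz(yaw) Ry(pitch) Rx(roll)).
In Python, from bench import robot, vision gives the robot as it stands.
- The arm moves only by the shell command python3 -m crank 'ROWS'. ROWS is JSON, a list of rows, each a list of 3 entries, a list of its own where there are three numbers: the closure, from 0 (fully open) to 1 (shut), then the shift along the tool's x, y, z in m, then the turn, a rotation vector about the tool's x, y, z in degrees. A call has 1 to 8 rows; each row shifts and turns the commanded pose from where the row before left it, along the tool's axes as they then stand; what a row does not reach is not made up. A row lasts 1/10 s, in which the tool goes at most 50 mm and 8.59 degrees, less where a joint would pass 70% of its speed; a pose out of reach is approached as far as the arm can. A call with a gripper value outside its range is refused whole. The fingers move at their own pace and stop on an object; the grip force is fixed at half the most. Time passes only in rows, so rows that do not move let the fingers close. It gives the time, the measured TCP pose, the force, the opening and the grip force at its end, in the units of the state.
- robot.get_obs(): the state, without advancing time (a new reading comes with each control period).
- vision.snapshot(name): name is "side" or "top"; returns a dict with "color" (384x512x3 uint8, red, green, blue), "z_map" (384x512 float32, m along the optical axis (not along the pixel's ray), 0 where there is no reading), "fx", "fy", "cx", "cy" (pixels), "R" (3x3) and "t" (3): a world point X has camera coordinates R X + t. Camera axes: x right, y down, z forward; pixel columns grow to the right and rows downward; lengths in m; the calibration is good to about 2 mm. A picture is of the moment at which its call begins.
- robot.close_job(): hands the job in; it is judged then, once.
The state is a dict: "time": time; "joint_positions": joint angles; "qvel": joint speeds; "joint_torque": joint torques, N m; "tool_pos": TCP position; "ee_rot": TCP orientation; "wrist_force": force on the tool from outside, world axes, zero at the start; "wrist_torque": the same for the moment, N m; "width": finger opening in m; "finger_force": force on a finger pad.
Only numpy, scipy, OpenCV 4.12 (cv2) and the standard library are available. Lean on these libraries where they do the work, as an engineer would, in place of code of your own. Each camera call takes 0.05 s, during which the arm holds its last target. There are 200 camera calls.

TASK

One of the three black wooden box feet still has its grey glide standing proud on a steel stem. Set that foot into the cradle between the jaws of the bench press, glide towards one jaw, and let go of it; then squeeze the press's two handles together gently until the glide gives and snaps fully home, easing off at once so that the jaws do not bruise the wood. Let the handles spring open again, leave the foot sitting in the cradle, and leave the two finished feet and the tin of glides where they are.

Things in the scene. Friction and masses are not known exactly. Their poses are not given: they have to be found in the camera images.
- press: Bench hand press, fixed: steel base 155 x 112 x 16 mm, two level handles above it. Origin on the bench under the cradle's middle; x points from the handle ends (nearer the robot) past the cradle to the hinges, y to the left handle, z up. Base from x = -51 to 105 mm. Two hinge posts, tops 57 mm above the bench with their strap, at x = 70, y = +/-16 mm.
- cradle (a point): Middle of the cradle floor, 16 mm above the bench, axes as the press. The foot stands here between two fences across x, inner faces 34 mm apart, flared lips 14 mm above the floor. Open along y, so the foot may slide towards the jaws: rounded noses on the handles at y = +/-27.5 mm (55 mm apart) when open, 13 to 31 mm above the floor.
- left_handle: Handle on the +y side; origin on its upright hinge, 38 mm above the bench, at x = 70, y = 16 mm of the press. x axis parallel to the press's when open; closing turns it about z, free end towards the other handle, 0.17 rad at most. A light spring (1 to 2 N at the grip) opens it. Jaw nose 70 mm, grip 155 mm from the hinge. The handles are not geared together.
- right_handle: Handle on the -y side: the mirror image of the left one (hinge at x = 70, y = -16 mm of the press).
- left_grip (a point): Middle of the left handle's black straight grip, 85 mm from the cradle's middle towards the robot, 38 mm above the bench. Bar 9 mm thick, 18 mm high (29 to 47 mm above the bench), 70 mm long. The two bars measure 62 mm over their outer faces when open, about 30 mm when the glide is home in a loaded foot. Only the bench lies under them.
- right_grip (a point): The same point of the right handle.
- foot: The foot to finish: loose black hardwood block 30 (x) x 36 (y) x 44 mm (z), about 60 g, upright; origin at the centre of its underside. Glide on its +y face, 22 mm up. It reaches 18 mm to -y and, glide proud, 28.5 mm to +y: central in the jaws with its origin 5 mm away from the glide (either way round). Hold its x faces. Over 36 N from a jaw (about 17 N of finger force at each grip) bruises it.
- glide (a joint): How far the glide is in, m: 0 proud (24 mm wide, 4 mm thick grey disc 6.5 mm off the wood on a steel stem), 0.0065 home, disc flat on the wood. The stem resists with up to about 22 N at the jaw (about 11 N of finger force at each grip) near 2.5 mm, then gives; past 5 mm it snaps in by itself and stays. To be pressed only in the cradle, with the press.
- spare_a: A finished foot, the same block, its disc already flat on its +y face; loose, origin at the centre of its underside. Not to be moved.
- spare_b: The other finished foot, the same. Not to be moved.
- glide_tin: A low open steel tin of glides, 72 mm across, 24 mm high; origin at the centre of its underside. Not to be moved.
Things that resemble listed ones, but are neither listed nor needed, are in the scene too. Leave any blue, green or red look-alike of the foot alone.

How it is judged:
On the way, in this order (a step that is already met when the one before it is completed fails the run):
1. the foot sits upright on the cradle floor between the fences, let go, its glide still proud (x of foot in the frame of cradle between -0.005 and 0.005 m and y of foot in the frame of cradle between -0.016 and 0.016 m and z of foot in the frame of cradle between -0.003 and 0.003 m and angle between the y axis of foot and the y axis of press, either way round below 0.17 rad and angle between foot's own z axis and vertical below 0.08 rad and value of joint glide below 0.0015 m and contact force between the fingers and foot below 0.2 N), for 0.2 s.
2. both handles are squeezed together and the glide has snapped fully home in the cradle (x of foot in the frame of cradle between -0.005 and 0.005 m and y of foot in the frame of cradle between -0.016 and 0.016 m and z of foot in the frame of cradle between -0.003 and 0.003 m and angle between the y axis of foot and the y axis of press, either way round below 0.17 rad and angle between foot's own z axis and vertical below 0.08 rad and value of joint glide above 0.0058 m and angle between the x axis of each of left_handle, right_handle and the x axis of press, either way round above 0.04 rad), for 0.1 s.
At the end, for the whole second after the job is handed in: The glide is home (at least 5.8 of its 6.5 mm), both handles have sprung open (within 0.03 rad), and the foot stands upright and still on the cradle floor: within 5 mm of its middle across the fences, 16 mm along the jaws, 3 mm in height, and 0.17 rad in yaw (x of foot in the frame of cradle between -0.005 and 0.005 m and y of foot in the frame of cradle between -0.016 and 0.016 m and z of foot in the frame of cradle between -0.003 and 0.003 m and angle between the y axis of foot and the y axis of press, either way round below 0.17 rad and angle between foot's own z axis and vertical below 0.08 rad and value of joint glide above 0.0058 m and angle between the x axis of each of left_handle, right_handle and the x axis of press, either way round below 0.03 rad and linear speed of foot below 0.02 m/s); the robot touches nothing.
It fails at once if a jaw presses on the foot with more than 36 N, which bruises the wood (contact force between any of left_handle, right_handle and foot above 36 N).
It fails at once if the glide is pressed in while the foot is not in the cradle (value of joint glide above 0.003 m and distance between foot and cradle above 0.025 m).
It fails at once if a finished foot or the tin is moved by more than 25 mm (distance of any of spare_a, spare_b, glide_tin from where it was at the start of the episode above 0.025 m).
It also fails if it takes over 69 s, if anything falls off the work surface, if the arm or the gripper's body presses on something with over 40 N, if the wrist force passes 120 N, or if a joint passes its speed limit or range.

## Working session

There is one attempt and no reset: what is moved stays moved. The work goes in short steps, Python scripts to look and compute and a shell command to move; the robot and the scene stay as the last step left them, time stands still between calls to the robot, and variables do not carry over. Pictures are saved under pics/ and viewed, at most 10 in all, crops included, and the job is handed in when it is done.

```bash
mkdir -p pics
cat > h.py <<'E'
import numpy as np, cv2
from bench import robot, vision
def snap(n):
    s=vision.snapshot(n); return s
def pts(s):
    z=s["z_map"]; v,u=np.mgrid[:z.shape[0],:z.shape[1]]
    c=np.stack([(u-s["cx"])/s["fx"]*z,(v-s["cy"])/s["fy"]*z,z],-1)
    return (c-s["t"])@s["R"]   # R^T (c-t)
def save(n,im,k=1):
    cv2.imwrite("pics/"+n,cv2.resize(im[...,::-1],None,fx=k,fy=k,interpolation=cv2.INTER_CUBIC))
E
python3 - <<'E'
from h import *
for n in("top","side"):
    s=snap(n); save(n+"0.png",s["color"],1.5); np.savez(n+"0.npz",**s)
    print(n,s["R"],s["t"],s["fx"],(s["z_map"]>0).mean())
print(robot.get_obs())
E
```

```text
top [[-0.03326643 -0.99942655  0.00631812]
 [-0.97728286  0.03120414 -0.20962946]
 [ 0.20931209 -0.01314821 -0.97776049]] [-0.00697752  0.56739884  0.91471671] 483.27206720824915 0.9959716796875
side [[-0.99921157 -0.03933645  0.00537468]
 [-0.02854315  0.61765977 -0.78592728]
 [ 0.02759587 -0.78546104 -0.61829557]] [0.55586971 0.09943095 1.02653414] 477.8152460389766 0.9958902994791666
{'time': 0.1, 'joint_positions': array([ 1.05991104e+00,  8.78795150e-02,  1.37206066e+00, -3.56494833e-06,
        1.68361767e+00, -1.03081562e-01]), 'qvel': array([-0.00034374, -0.00098635, -0.00097719,  0.000154  ,  0.00033982,
        0.0005257 ]), 'joint_torque': array([ 2.26744603e-03, -3.41250837e+01, -3.03301334e+01,  7.21338345e-02,
        3.03982396e-02, -1.01012370e-04]), 'tool_pos': array([0.21788349, 0.50447142, 0.20444364]), 'ee_rot': array([-3.13963753e+00, -1.98692103e-04,  2.73378834e+00]), 'wrist_force': array([-0.02461547,  0.20434548,  0.34023669]), 'wrist_torque': array([ 0.00688169, -0.00098457, -0.00866264]), 'finger_force': 0.0, 'width': 0.09424477088294414}
```

View pics/top0.png

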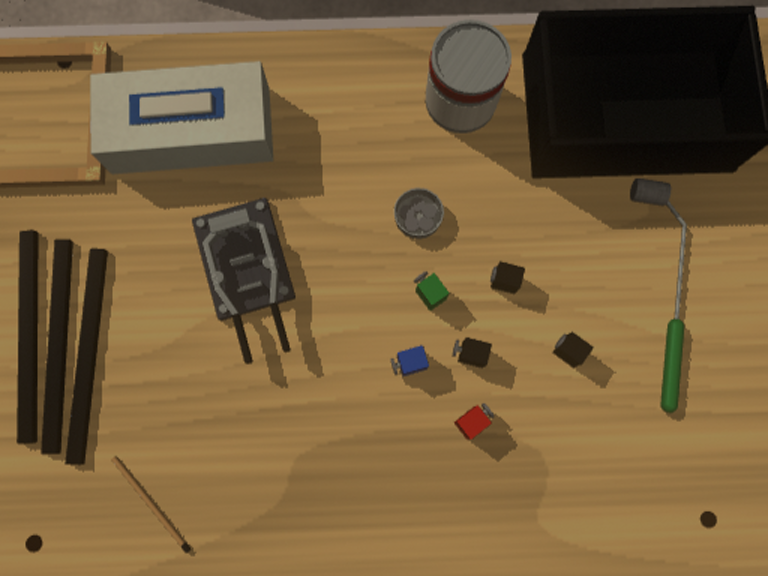

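View pics/side0.png

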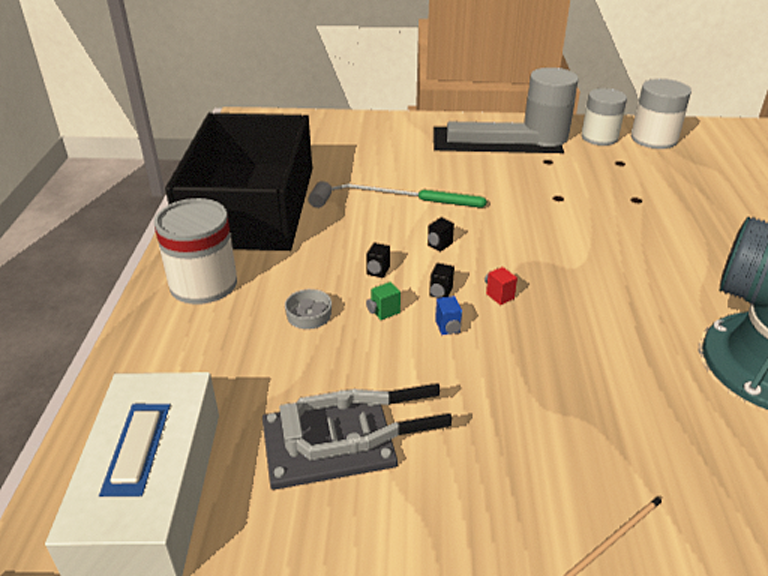

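The foot with the proud glide is the black one at top (475,352) and side (441,280), both at 1.5x scale. Its disc points left in the top view. The press is at top (245,260), with the grips at (243,338) and (281,328).

Run:
```python
from h import *
for n,(r0,r1,c0,c1),(p0,p1,q0,q1) in(("top",(210,255,285,345),(125,250,120,215)),("side",(165,210,270,320),(245,335,165,320))):
    s=dict(np.load(n+"0.npz")); P=pts(s)
    Q=P[r0:r1,c0:c1].reshape(-1,3)
    m=(Q[:,2]>.036)&(Q[:,2]<.056); T=Q[m]
    print(n,"foot top",m.sum(),T.mean(0),np.median(T[:,2]),cv2.minAreaRect(T[:,:2].astype(np.float32)*1000))
    k=(Q[:,2]>.012)&(Q[:,2]<.036); print("  lower",k.sum(),Q[k].mean(0))
    B=P[p0:p1,q0:q1].reshape(-1,3)
    for lo,hi in((.009,.02),(.04,.051),(.052,.062)):
        b=B[(B[:,2]>lo)&(B[:,2]<hi)]
        print("  press",lo,len(b),np.median(b[:,2]),b.mean(0),cv2.minAreaRect(b[:,:2].astype(np.float32)*1000))
# crop montage
a=dict(np.load("top0.npz"))["color"]; b=dict(np.load("side0.npz"))["color"]
A=cv2.resize(a[125:250,120:220],None,fx=4,fy=4,interpolation=cv2.INTER_CUBIC)
B=cv2.resize(a[205:265,280:355],None,fx=4,fy=4,interpolation=cv2.INTER_CUBIC)
C=cv2.resize(b[165:215,265:340],None,fx=4,fy=4,interpolation=cv2.INTER_CUBIC)
M=np.zeros((500,700,3),np.uint8);M[:500,:400]=A;M[:240,400:]=B;M[250:450,400:]=C
save("mont.png",M)
```

```text
top foot top 281 [ 0.48021537 -0.14601461  0.04375311] 0.043694345704825326 ((480.5634765625, -124.77011108398438), (87.0228271484375, 37.055511474609375), 89.73260498046875)
  lower 75 [ 0.47924278 -0.13125328  0.02637061]
  press 0.009 2481 0.015881255871855546 [0.62390367 0.17027592 0.01579431] ((628.3971557617188, 173.26324462890625), (155.6390380859375, 112.44666290283203), 15.108707427978516)
  press 0.04 957 0.04658584617198611 [0.57845675 0.15971142 0.04642689] ((573.6651611328125, 158.00677490234375), (189.20167541503906, 89.51038360595703), 15.519655227661133)
  press 0.052 277 0.05674604254668992 [0.66966184 0.18418154 0.05680034] ((669.8441772460938, 184.34739685058594), (23.795198440551758, 55.74332046508789), 15.552255630493164)
side foot top 320 [ 0.47827051 -0.09777012  0.04263283] 0.04318482798790267 ((479.2648010253906, -104.66099548339844), (37.97076416015625, 127.16535949707031), 4.081089496612549)
  lower 169 [ 0.48468987 -0.11909048  0.02563642]
  press 0.009 2672 0.015084730244886733 [0.63142048 0.18463164 0.01504899] ((629.8899536132812, 174.2259521484375), (154.766845703125, 114.96961212158203), 15.101293563842773)
  press 0.04 1196 0.04544046446525023 [0.5788332  0.16528584 0.04495452] ((582.46875, 161.14590454101562), (203.5218963623047, 92.02039337158203), 15.61648178100586)
  press 0.052 293 0.05605215862141953 [0.67092042 0.18723463 0.05598122] ((671.4236450195312, 185.36077880859375), (21.898839950561523, 57.810142517089844), 15.258302688598633)
```

View pics/mont.png

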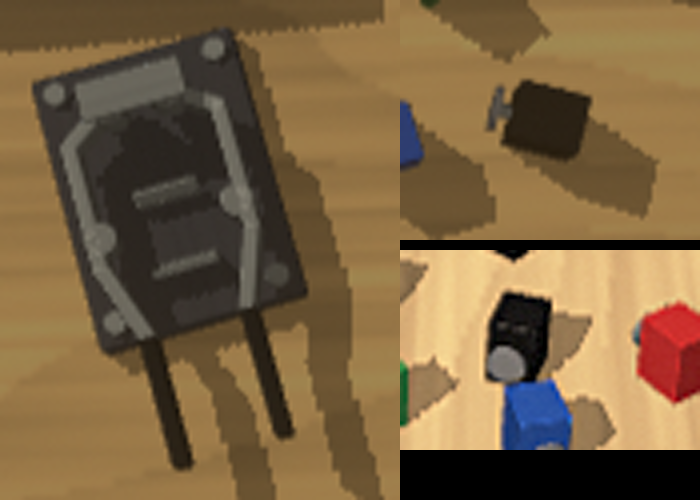

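Run:
```python
from h import *
for n,(r0,r1,c0,c1) in(("top",(215,255,295,335)),("side",(170,205,280,312))):
    s=dict(np.load(n+"0.npz")); P=pts(s)
    Q=P[r0:r1,c0:c1].reshape(-1,3)
    T=Q[(Q[:,2]>.040)&(Q[:,2]<.048)&(abs(Q[:,0]-.48)<.035)&(abs(Q[:,1]+.147)<.035)]
    print(n,len(T),T.mean(0),np.median(T[:,2]),cv2.minAreaRect(T[:,:2].astype(np.float32)*1000))
    C=s["color"][r0:r1,c0:c1].reshape(-1,3).astype(int)
    g=Q[(Q[:,2]>.008)&(Q[:,2]<.036)&(C.min(1)>70)&(abs(Q[:,0]-.48)<.035)&(abs(Q[:,1]+.14)<.05)]
    print(" grey",len(g),g.mean(0),g.min(0),g.max(0))
P=pts(dict(np.load("top0.npz")))
```

```text
top 263 [ 0.48072284 -0.14689152  0.04397767] 0.043834260142724596 ((480.96783447265625, -147.2105712890625), (36.18865966796875, 30.38906478881836), 73.89059448242188)
 grey 4 [ 0.49128839 -0.12217171  0.03271934] [ 0.48647482 -0.1224584   0.030901  ] [ 0.49486366 -0.1217479   0.03427024]
side 130 [ 0.48284881 -0.14442038  0.04327339] 0.04332789850734346 ((482.95916748046875, -145.55528259277344), (39.44233703613281, 30.32392692565918), 75.10919189453125)
 grey 72 [ 0.49098875 -0.12153323  0.02189499] [ 0.48025772 -0.13595124  0.00954457] [ 0.50167827 -0.11501127  0.0337976 ]
```

```bash
cat >> h.py <<'E'
from scipy.spatial.transform import Rotation as Ro
def plan(target,yaw_deg,n,groups=8):
    """print tool-frame shift (m) and turn (deg) per row from the measured pose to target / pointing straight down at yaw"""
    o=robot.get_obs(); p=np.array(o["tool_pos"]); R=Ro.from_euler("xyz",o["ee_rot"])
    G=Ro.from_euler("xyz",[np.pi,0,np.radians(yaw_deg)])
    rv=(R.inv()*G).as_rotvec(degrees=True)/n; d=(np.array(target)-p)/n
    print("turn/row",rv.round(2),"|d|",np.linalg.norm(d))
    for i in range(n):
        print(i,R.inv().apply(d).round(4).tolist()); R=R*Ro.from_rotvec(rv,degrees=True)
E
python3 -c "
from h import *
plan([.4815,-.1465,.12],74.3,16)"
```

```text
turn/row [-0.01  0.    5.15] |d| 0.04421132597616656
0 [-0.0313, -0.0308, 0.0053]
1 [-0.0339, -0.0279, 0.0053]
2 [-0.0363, -0.0247, 0.0053]
3 [-0.0383, -0.0214, 0.0053]
4 [-0.0401, -0.0178, 0.0053]
5 [-0.0415, -0.0142, 0.0053]
6 [-0.0426, -0.0104, 0.0053]
7 [-0.0434, -0.0065, 0.0053]
8 [-0.0438, -0.0026, 0.0053]
9 [-0.0439, 0.0013, 0.0053]
10 [-0.0436, 0.0053, 0.0053]
11 [-0.0429, 0.0091, 0.0053]
12 [-0.0419, 0.013, 0.0053]
13 [-0.0406, 0.0167, 0.0053]
14 [-0.039, 0.0202, 0.0053]
15 [-0.037, 0.0237, 0.0053]
```

```bash
python3 -m crank '[[0.3,[-0.031,-0.031,0.005],[0,0,5.15]],[0.3,[-0.034,-0.028,0.005],[0,0,5.15]],[0.3,[-0.036,-0.025,0.005],[0,0,5.15]],[0.3,[-0.038,-0.021,0.005],[0,0,5.15]],[0.3,[-0.04,-0.018,0.005],[0,0,5.15]],[0.3,[-0.0415,-0.014,0.005],[0,0,5.15]],[0.3,[-0.0425,-0.0105,0.005],[0,0,5.15]],[0.3,[-0.0435,-0.0065,0.005],[0,0,5.15]]]'
python3 -m crank '[[0.3,[-0.044,-0.0025,0.005],[0,0,5.15]],[0.3,[-0.044,0.0015,0.005],[0,0,5.15]],[0.3,[-0.0435,0.005,0.005],[0,0,5.15]],[0.3,[-0.043,0.009,0.005],[0,0,5.15]],[0.3,[-0.042,0.013,0.005],[0,0,5.15]],[0.3,[-0.0405,0.0165,0.005],[0,0,5.15]],[0.3,[-0.039,0.02,0.005],[0,0,5.15]],[0.3,[-0.037,0.024,0.005],[0,0,5.15]]]'
python3 -m crank '[[0.3,[0,0,0],[0,0,0]],[0.3,[0,0,0],[0,0,0]],[0.3,[0,0,0],[0,0,0]]]'
python3 -c "
from h import *
plan([.4815,-.1465,.12],74.3,1)
plan([.4815,-.1465,.019],74.3,4)
"
```

```text
time: 0.9
tool_pos: [0.349, 0.178, 0.1649]
ee_rot: [-3.141, -0.0, 2.011]
wrist_force: [0.2, -0.1, 0.1]
width: 0.0656
finger_force: 0.0
time: 1.7
tool_pos: [0.4806, -0.1479, 0.1248]
ee_rot: [-3.141, -0.0, 1.291]
wrist_force: [-0.8, 0.4, 0.2]
width: 0.066
finger_force: 0.0
time: 2.0
tool_pos: [0.4802, -0.1452, 0.1253]
ee_rot: [-3.141, -0.001, 1.297]
wrist_force: [0.6, -1.0, 0.1]
width: 0.0656
finger_force: 0.0
turn/row [-0.05 -0.04  0.  ] |d| 0.005597926081143964
0 [-0.0009, 0.0016, 0.0053]
turn/row [-0.01 -0.01  0.  ] |d| 0.02657418743558321
0 [-0.0002, 0.0004, 0.0266]
1 [-0.0002, 0.0004, 0.0266]
2 [-0.0002, 0.0004, 0.0266]
3 [-0.0002, 0.0004, 0.0266]
```

```bash
python3 -m crank '[[0.3,[-0.001,0.0015,0.0266],[0,0,0]],[0.3,[0,0,0.0266],[0,0,0]],[0.3,[0,0,0.0266],[0,0,0]],[0.3,[0,0,0.0266],[0,0,0]],[0.3,[0,0,0],[0,0,0]],[0.3,[0,0,0],[0,0,0]]]'
python3 - <<'E'
from h import *
a=snap("top")["color"];b=snap("side")["color"]
M=np.zeros((400,800,3),np.uint8)
M[:,:400]=cv2.resize(a[185:285,270:370],(400,400));M[:,400:]=cv2.resize(b[140:240,240:340],(400,400))
save("pre.png",M)
E
```

```text
time: 2.6
tool_pos: [0.4817, -0.1464, 0.0196]
ee_rot: [-3.142, -0.0, 1.298]
wrist_force: [-0.3, 0.4, 0.0]
width: 0.0658
finger_force: 0.0
```

View pics/pre.png

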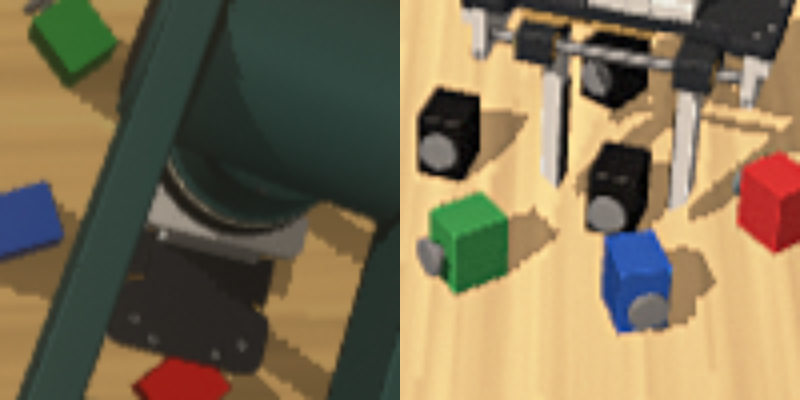

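In the side view (right half) the fingertips at (555,180) and (680,205) straddle the foot at (618,190). I'll close and lift.

```bash
python3 -m crank '[[0.5,[0,0,0],[0,0,0]],[0.6,[0,0,0],[0,0,0]],[0.7,[0,0,0],[0,0,0]],[0.75,[0,0,0],[0,0,0]],[0.75,[0,0,0],[0,0,0]],[0.75,[0,0,0],[0,0,0]],[0.75,[0,0,0],[0,0,0]]]'
python3 -m crank '[[0.75,[0,0,-0.01],[0,0,0]],[0.75,[0,0,-0.02],[0,0,0]],[0.75,[0,0,-0.03],[0,0,0]],[0.75,[0,0,-0.03],[0,0,0]],[0.75,[0,0,-0.02],[0,0,0]],[0.75,[0,0,0],[0,0,0]]]'
python3 - <<'E'
from h import *
c,s=np.cos(np.radians(15.3)),np.sin(np.radians(15.3))
t=np.array([603.1,166.6])+(-5)*np.array([-s,c]); print(t)
plan([t[0]/1e3,t[1]/1e3,.125],105.3,10)
E
```

```text
time: 3.4
tool_pos: [0.4818, -0.1476, 0.0192]
ee_rot: [3.141, 0.0, 1.296]
wrist_force: [-1.1, 0.9, 1.0]
width: 0.0297
finger_force: 30.0
time: 4.0
tool_pos: [0.484, -0.1485, 0.1334]
ee_rot: [3.133, 0.001, 1.296]
wrist_force: [0.0, -0.4, 0.6]
width: 0.0297
finger_force: 30.0
[604.41936525 161.77721291]
turn/row [ 0.04  0.02 -3.11] |d| 0.03328756089986456
0 [0.0331, 0.0032, 0.0008]
1 [0.0329, 0.0049, 0.0008]
2 [0.0326, 0.0067, 0.0008]
3 [0.0322, 0.0085, 0.0008]
4 [0.0317, 0.0102, 0.0009]
5 [0.0311, 0.0119, 0.0009]
6 [0.0304, 0.0136, 0.0009]
7 [0.0296, 0.0152, 0.0009]
8 [0.0287, 0.0168, 0.0008]
9 [0.0278, 0.0183, 0.0008]
```

```bash
python3 -m crank '[[0.75,[0.033,0.003,0.001],[0,0,-3.1]],[0.75,[0.033,0.005,0.001],[0,0,-3.1]],[0.75,[0.0325,0.0065,0.001],[0,0,-3.1]],[0.75,[0.032,0.0085,0.001],[0,0,-3.1]],[0.75,[0.0315,0.01,0.001],[0,0,-3.1]],[0.75,[0.031,0.012,0.001],[0,0,-3.1]],[0.75,[0.0305,0.0135,0.001],[0,0,-3.1]],[0.75,[0.0295,0.015,0.001],[0,0,-3.1]]]'
python3 -m crank '[[0.75,[0.0285,0.017,0],[0,0,-3.1]],[0.75,[0.028,0.018,0],[0,0,-3.1]],[0.75,[0,0,0],[0,0,0]],[0.75,[0,0,0],[0,0,0]]]'
python3 - <<'E'
from h import *
plan([.6044,.1618,.09],105.3,1)
s=snap("side");a=snap("top");np.savez("side1.npz",**s);np.savez("top1.npz",**a)
M=np.zeros((450,800,3),np.uint8)
M[:,:450]=cv2.resize(s["color"][215:340,170:295],(450,450));M[:350,450:]=cv2.resize(a["color"][100:250,100:250],(350,350))
save("over.png",M)
E
```

```text
time: 4.8
tool_pos: [0.5768, 0.1015, 0.1192]
ee_rot: [-3.139, -0.0, 1.731]
wrist_force: [-0.8, -0.7, -1.4]
width: 0.0299
finger_force: 30.0
time: 5.2
tool_pos: [0.6006, 0.1623, 0.1192]
ee_rot: [-3.138, 0.0, 1.838]
wrist_force: [-0.4, -0.0, -1.2]
width: 0.0298
finger_force: 30.0
turn/row [-0.19  0.02 -0.01] |d| 0.029478312844924456
0 [-0.0015, 0.0037, 0.0292]
```

View pics/over.png

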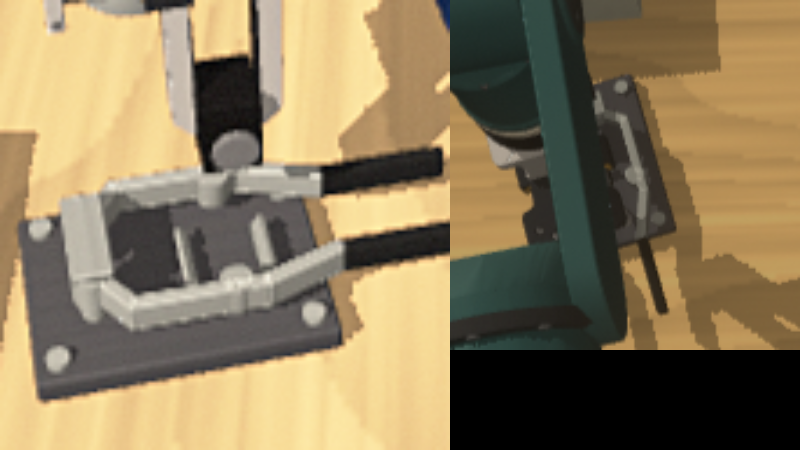

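The held foot is level over the press, with the disc facing the +y jaw. I'll check foot and fences numerically in the press frame.

Run:
```python
from h import *
a=np.radians(15.3);c,s_=np.cos(a),np.sin(a)
def pf(P): d=P-np.array([.6031,.1666,0]); return np.stack([d[...,0]*c+d[...,1]*s_,-d[...,0]*s_+d[...,1]*c,d[...,2]],-1)*1000
print("tcp",pf(np.array(robot.get_obs()["tool_pos"])))
s=dict(np.load("side1.npz"));F=pf(pts(s));C=s["color"].astype(int)
m=(abs(F[...,0])<30)&(abs(F[...,1])<40)&(F[...,2]>97)&(F[...,2]<143)
k=m&(C.max(2)<50); q=F[k]; print("wood",k.sum(),q.min(0),np.percentile(q,[3,50,97],axis=0).round(1))
k=m&(C.min(2)>90)&(C.max(2)-C.min(2)<25)&(F[...,1]>5)&(F[...,2]<125); q=F[k]; print("disc",k.sum(),np.percentile(q,[3,50,97],axis=0).round(1))
for n in("side1","top0"):
    s=dict(np.load(n+".npz"));F=pf(pts(s))
    m=(abs(F[...,0])<30)&(abs(F[...,1])<14)&(F[...,2]>24)&(F[...,2]<36); q=F[m]
    for sg in(-1,1):
        r=q[q[:,0]*sg>0]; print(n,"fence",sg,len(r),np.percentile(r,[3,50,97],axis=0).round(1).tolist())
```

```text
tcp [ -3.72249817  -4.62754402 120.06725411]
wood 281 [-18.34691985 -17.760406    99.38614034] [[-17.5 -14.6 104.8]
 [ -2.1  13.9 137.2]
 [ 11.6  16.5 142.9]]
disc 68 [[-13.6   5.9 110.8]
 [ -2.9  25.3 119.4]
 [ 11.3  27.5 124.1]]
side1 fence -1 43 [[-22.5, -12.1, 24.5], [-19.7, 1.0, 28.1], [-16.3, 12.2, 31.6]]
side1 fence 1 35 [[18.7, -13.4, 25.4], [21.8, 1.3, 28.1], [24.7, 12.6, 30.4]]
top0 fence -1 36 [[-24.1, -13.5, 24.1], [-21.7, -0.2, 28.3], [-17.5, 12.2, 33.6]]
top0 fence 1 50 [[16.7, -12.7, 24.3], [19.7, -0.4, 28.1], [23.4, 13.2, 32.7]]
```

```bash
python3 -m crank '[[0.75,[-0.0015,0.0037,0.02],[0,0,0]],[0.75,[0,0,0.025],[0,0,0]],[0.75,[0,0,0.02],[0,0,0]],[0.75,[0,0,0],[0,0,0]],[0.75,[0,0,0],[0,0,0]]]'
python3 - <<'E'
from h import *
plan([.6044,.1618,.035],105.3,1)
a=np.radians(15.3);c,s_=np.cos(a),np.sin(a)
def pf(P): d=P-np.array([.6031,.1666,0]); return np.stack([d[...,0]*c+d[...,1]*s_,-d[...,0]*s_+d[...,1]*c,d[...,2]],-1)*1000
print("tcp",pf(np.array(robot.get_obs()["tool_pos"])))
s=snap("side"); F=pf(pts(s));C=s["color"].astype(int)
m=(abs(F[...,0])<30)&(abs(F[...,1])<40)&(F[...,2]>48)&(F[...,2]<77)&(C.max(2)<50)
q=F[m]; print("wood",m.sum(),np.percentile(q,[3,50,97],axis=0).round(1))
E
```

```text
time: 5.8
tool_pos: [0.6051, 0.1606, 0.0562]
ee_rot: [-3.141, -0.0, 1.835]
wrist_force: [1.0, 0.3, -1.5]
width: 0.0298
finger_force: 30.0
turn/row [-0.04 -0.   -0.15] |d| 0.0212186934489629
0 [0.0014, -0.0004, 0.0212]
tcp [ 0.37984835 -6.32458495 56.1719593 ]
wood 127 [[-13.3   7.6  51. ]
 [  2.9  11.7  67.4]
 [ 15.7  13.5  76.4]]
```

```bash
python3 -m crank '[[0.75,[0.001,0,0.007],[0,0,0]],[0.75,[0,0,0.006],[0,0,0]],[0.75,[0,0,0.004],[0,0,0]],[0.75,[0,0,0.002],[0,0,0]],[0.75,[0,0,0],[0,0,0]],[0.75,[0,0,0],[0,0,0]]]'
```

```text
time: 6.45
tool_pos: [0.6052, 0.1627, 0.0371]
ee_rot: [3.141, -0.0, 1.837]
wrist_force: [0.6, 0.4, 0.2]
width: 0.0295
finger_force: 30.0
```

```bash
python3 -m crank '[[0.75,[0,0,0.0015],[0,0,0]],[0.75,[0,0,0],[0,0,0]],[0.65,[0,0,0],[0,0,0]],[0.55,[0,0,0],[0,0,0]],[0.5,[0,0,0],[0,0,0]],[0.5,[0,0,0],[0,0,0]]]'
python3 -m crank '[[0.5,[0,0,-0.01],[0,0,0]],[0.5,[0,0,-0.02],[0,0,0]],[0.5,[0,0,-0.03],[0,0,0]],[0.5,[0,0,-0.03],[0,0,0]],[0.5,[0,0,-0.02],[0,0,0]],[0.5,[0,0,0],[0,0,0]]]'
python3 - <<'E'
from h import *
c,s=np.cos(np.radians(15.3)),np.sin(np.radians(15.3))
t=np.array([603.1,166.6])-85*np.array([c,s]); print(t, robot.get_obs()["joint_positions"])
plan([t[0]/1e3,t[1]/1e3,.14],195.3,12)
S=snap("side");
save("seat.png",S["color"][225:335,160:320],5)
E
```

```text
time: 7.05
tool_pos: [0.6053, 0.1627, 0.0358]
ee_rot: [3.141, -0.0, 1.837]
wrist_force: [0.3, 0.1, -0.7]
width: 0.0473
finger_force: 0.0
time: 7.65
tool_pos: [0.6076, 0.1631, 0.1511]
ee_rot: [3.132, 0.001, 1.837]
wrist_force: [1.0, -0.4, 0.9]
width: 0.047
finger_force: 0.0
[521.11261943 144.17079075] [ 1.72062894e-01  2.71187116e-01  1.26528923e+00  7.77317470e-05
  1.59570543e+00 -9.38957109e-02]
turn/row [ 0.03  0.04 -7.51] |d| 0.007433967609962623
0 [0.0004, -0.0074, 0.0009]
1 [0.0013, -0.0073, 0.0009]
2 [0.0023, -0.007, 0.0009]
3 [0.0032, -0.0067, 0.0009]
4 [0.004, -0.0062, 0.0009]
5 [0.0048, -0.0056, 0.0009]
6 [0.0055, -0.0049, 0.0009]
7 [0.0061, -0.0042, 0.0009]
8 [0.0066, -0.0034, 0.0009]
9 [0.007, -0.0025, 0.0009]
10 [0.0072, -0.0015, 0.0009]
11 [0.0074, -0.0006, 0.0009]
```

View pics/seat.png

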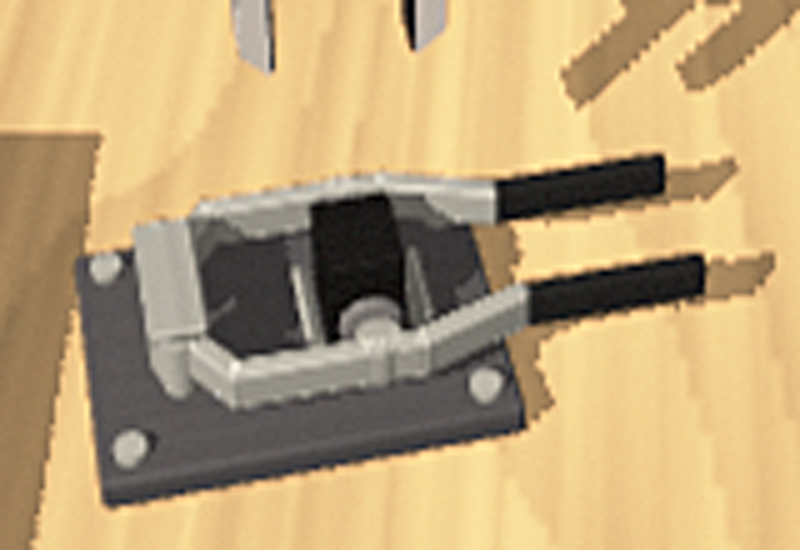

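The foot (350,270) stands between the fences, its disc (370,315) facing the left jaw. I'll turn 90° and move over the grips.

```bash
python3 -m crank '[[0.3,[0.0005,-0.0075,0],[0,0,-7.5]],[0.1,[0.0015,-0.0075,0],[0,0,-7.5]],[0,[0.0025,-0.007,0],[0,0,-7.5]],[0,[0.003,-0.0065,0],[0,0,-7.5]],[0,[0.004,-0.006,0],[0,0,-7.5]],[0,[0.005,-0.0055,0],[0,0,-7.5]],[0,[0.0055,-0.005,0],[0,0,-7.5]],[0,[0.006,-0.004,0],[0,0,-7.5]]]'
python3 -m crank '[[0,[0.0065,-0.0035,0],[0,0,-7.5]],[0,[0.007,-0.0025,0],[0,0,-7.5]],[0,[0.007,-0.0015,0],[0,0,-7.5]],[0,[0.0075,-0.0005,0],[0,0,-7.5]],[0,[0,0,0],[0,0,0]],[0,[0,0,0],[0,0,0]]]'
python3 - <<'E'
from h import *
plan([.5211,.1442,.08],195.3,1)
a=np.radians(15.3);c,s_=np.cos(a),np.sin(a)
def pf(P): d=P-np.array([.6031,.1666,0]); return np.stack([d[...,0]*c+d[...,1]*s_,-d[...,0]*s_+d[...,1]*c,d[...,2]],-1)*1000
for s in(dict(np.load("top0.npz")),snap("side")):
    F=pf(pts(s)); m=(F[...,0]<-60)&(F[...,0]>-115)&(abs(F[...,1])<40)&(F[...,2]>41)&(F[...,2]<52);q=F[m]
    for g in(-1,1):
        r=q[q[:,1]*g>0]; print(g,len(r),np.percentile(r,[3,50,97],axis=0).round(1).tolist())
    m=(abs(F[...,0])<25)&(abs(F[...,1])<30)&(F[...,2]>55)&(F[...,2]<66); print("foot top",F[m].mean(0) if m.any() else 0)
E
```

```text
time: 8.5
tool_pos: [0.5458, 0.1505, 0.1433]
ee_rot: [-3.14, -0.004, 2.889]
wrist_force: [0.7, 0.6, 0.4]
width: 0.0937
finger_force: 0.0
time: 9.1
tool_pos: [0.518, 0.1444, 0.1443]
ee_rot: [3.141, -0.002, -2.878]
wrist_force: [-0.4, 0.4, 1.0]
width: 0.094
finger_force: 0.0
turn/row [ 0.02 -0.11 -0.22] |d| 0.06438556629029787
0 [-0.0031, -0.001, 0.0643]
-1 125 [[-113.1, -31.0, 42.5], [-87.8, -26.9, 46.8], [-61.7, -22.4, 49.6]]
1 127 [[-113.8, 21.9, 42.4], [-87.8, 25.7, 46.8], [-62.4, 30.4, 49.9]]
foot top 0
-1 138 [[-112.5, -30.5, 41.5], [-88.0, -24.3, 45.6], [-61.2, -20.8, 48.1]]
1 149 [[-112.6, 21.9, 41.1], [-86.2, 28.3, 45.4], [-62.0, 31.8, 48.3]]
foot top [ 1.5385972  -1.88096917 58.91726523]
```

```bash
python3 -m crank '[[0,[-0.003,-0.001,0.02],[0,0,0]],[0,[0,0,0.03],[0,0,0]],[0,[0,0,0.03],[0,0,0]],[0,[0,0,0.025],[0,0,0]],[0,[0,0,0.02],[0,0,0]],[0,[0,0,0],[0,0,0]],[0,[0,0,0],[0,0,0]]]'
python3 -m crank '[[0.1,[0,0,0],[0,0,0]],[0.2,[0,0,0],[0,0,0]],[0.3,[0,0,0],[0,0,0]],[0.36,[0,0,0],[0,0,0]],[0.4,[0,0,0],[0,0,0]],[0.4,[0,0,0],[0,0,0]],[0.4,[0,0,0],[0,0,0]]]'
```

```text
time: 9.85
tool_pos: [0.5218, 0.1443, 0.0205]
ee_rot: [3.141, -0.001, -2.877]
wrist_force: [-0.1, 0.6, 0.5]
width: 0.0937
finger_force: 0.0
time: 10.55
tool_pos: [0.5219, 0.1443, 0.0209]
ee_rot: [-3.142, 0.001, -2.876]
wrist_force: [-0.0, -0.6, 0.3]
width: 0.0565
finger_force: 1.2
```

```bash
python3 -m crank '[[0.43,[0,0,0],[0,0,0]],[0.46,[0,0,0],[0,0,0]],[0.49,[0,0,0],[0,0,0]],[0.51,[0,0,0],[0,0,0]],[0.53,[0,0,0],[0,0,0]],[0.53,[0,0,0],[0,0,0]],[0.53,[0,0,0],[0,0,0]]]'
python3 -m crank '[[0.54,[0,0,0],[0,0,0]],[0.55,[0,0,0],[0,0,0]],[0.55,[0,0,0],[0,0,0]]]'
python3 -m crank '[[0.56,[0,0,0],[0,0,0]],[0.57,[0,0,0],[0,0,0]],[0.57,[0,0,0],[0,0,0]]]'
```

```text
time: 11.25
tool_pos: [0.5216, 0.1443, 0.0206]
ee_rot: [3.142, -0.0, -2.876]
wrist_force: [-0.3, -0.3, 2.8]
width: 0.0445
finger_force: 1.6
time: 11.55
tool_pos: [0.5216, 0.1441, 0.0206]
ee_rot: [-3.141, -0.0, -2.876]
wrist_force: [-1.2, -1.5, 2.0]
width: 0.0424
finger_force: 4.5
time: 11.85
tool_pos: [0.5216, 0.1441, 0.0206]
ee_rot: [-3.141, -0.0, -2.876]
wrist_force: [-1.1, -1.5, 2.7]
width: 0.0408
finger_force: 7.6
```

Contact force is building as expected; I'll carry on in small steps.

```bash
python3 -m crank '[[0.58,[0,0,0],[0,0,0]],[0.58,[0,0,0],[0,0,0]]]'
python3 -m crank '[[0.59,[0,0,0],[0,0,0]],[0.59,[0,0,0],[0,0,0]]]'
python3 -m crank '[[0.6,[0,0,0],[0,0,0]],[0.6,[0,0,0],[0,0,0]]]'
```

```text
time: 12.05
tool_pos: [0.5215, 0.1441, 0.0206]
ee_rot: [-3.141, -0.0, -2.876]
wrist_force: [-2.6, -1.8, 2.7]
width: 0.0398
finger_force: 8.8
time: 12.25
tool_pos: [0.5216, 0.1441, 0.0206]
ee_rot: [-3.141, -0.0, -2.876]
wrist_force: [-2.0, -2.5, 2.7]
width: 0.0386
finger_force: 9.7
time: 12.45
tool_pos: [0.5215, 0.1441, 0.0206]
ee_rot: [-3.141, -0.0, -2.876]
wrist_force: [-2.4, -1.7, 3.2]
width: 0.0381
finger_force: 10.3
```

```bash
python3 -m crank '[[0.61,[0,0,0],[0,0,0]],[0.61,[0,0,0],[0,0,0]]]'
python3 -m crank '[[0.62,[0,0,0],[0,0,0]],[0.62,[0,0,0],[0,0,0]]]'
python3 -m crank '[[0.63,[0,0,0],[0,0,0]],[0.63,[0,0,0],[0,0,0]]]'
python3 -m crank '[[0.64,[0,0,0],[0,0,0]],[0.64,[0,0,0],[0,0,0]]]'
```

```text
time: 12.65
tool_pos: [0.5216, 0.1441, 0.0206]
ee_rot: [-3.141, -0.0, -2.876]
wrist_force: [-2.4, -3.2, 4.6]
width: 0.0367
finger_force: 10.2
time: 12.85
tool_pos: [0.5215, 0.1441, 0.0206]
ee_rot: [-3.141, -0.0, -2.876]
wrist_force: [-2.4, -3.3, 4.2]
width: 0.0359
finger_force: 9.5
time: 13.05
tool_pos: [0.5216, 0.1441, 0.0206]
ee_rot: [-3.141, -0.0, -2.876]
wrist_force: [-4.3, -2.9, 4.1]
width: 0.035
finger_force: 7.8
time: 13.25
tool_pos: [0.5214, 0.1447, 0.0205]
ee_rot: [3.141, -0.0, -2.876]
wrist_force: [-4.0, -2.5, 4.0]
width: 0.0339
finger_force: 3.5
```

```bash
python3 -m crank '[[0.65,[0,0,0],[0,0,0]],[0.65,[0,0,0],[0,0,0]]]'
python3 -m crank '[[0.66,[0,0,0],[0,0,0]],[0.66,[0,0,0],[0,0,0]]]'
```

```text
time: 13.45
tool_pos: [0.5218, 0.1448, 0.0203]
ee_rot: [3.141, 0.001, -2.876]
wrist_force: [-2.3, -0.9, 1.3]
width: 0.0325
finger_force: 1.8
time: 13.65
tool_pos: [0.5218, 0.1446, 0.0203]
ee_rot: [3.141, 0.0, -2.876]
wrist_force: [-0.9, 0.1, 0.3]
width: 0.0319
finger_force: 1.7
```

The force has fallen to the spring's alone (1.7 N), so the glide has snapped in. Next I'll ease off, let the handles open and retreat.

```bash
python3 -m crank '[[0.66,[0,0,0],[0,0,0]],[0.6,[0,0,0],[0,0,0]],[0.5,[0,0,0],[0,0,0]],[0.4,[0,0,0],[0,0,0]],[0.3,[0,0,0],[0,0,0]],[0.15,[0,0,0],[0,0,0]],[0,[0,0,0],[0,0,0]],[0,[0,0,0],[0,0,0]]]'
python3 -m crank '[[0,[0,0,0],[0,0,0]],[0,[0,0,-0.01],[0,0,0]],[0,[0,0,-0.03],[0,0,0]],[0,[0,0,-0.04],[0,0,0]],[0,[0,0,-0.04],[0,0,0]],[0,[0,0,-0.02],[0,0,0]],[0,[0,0,0],[0,0,0]],[0,[0,0,0],[0,0,0]]]'
python3 - <<'E'
from h import *
S=snap("side"); save("done.png",S["color"][225:335,160:320],5)
a=np.radians(15.3);c,s_=np.cos(a),np.sin(a)
d=pts(S)-np.array([.6031,.1666,0]); F=np.stack([d[...,0]*c+d[...,1]*s_,-d[...,0]*s_+d[...,1]*c,d[...,2]],-1)*1000
q=F[(F[...,0]<-60)&(F[...,0]>-115)&(abs(F[...,1])<40)&(F[...,2]>41)&(F[...,2]<52)]
for g in(-1,1):
    r=q[q[:,1]*g>0]; print(g,np.percentile(r,[3,50,97],axis=0).round(1).tolist())
m=(abs(F[...,0])<25)&(abs(F[...,1])<30)&(F[...,2]>55)&(F[...,2]<66); print("foot top",F[m].mean(0))
E
```

```text
time: 14.45
tool_pos: [0.5217, 0.1442, 0.0207]
ee_rot: [-3.142, 0.0, -2.876]
wrist_force: [-0.3, -0.1, -0.9]
width: 0.0822
finger_force: 0.0
time: 15.25
tool_pos: [0.5216, 0.1443, 0.1607]
ee_rot: [3.142, 0.001, -2.876]
wrist_force: [-0.4, 0.1, 0.3]
width: 0.094
finger_force: 0.0
-1 [[-112.6, -29.8, 41.7], [-86.4, -24.0, 45.2], [-61.6, -20.8, 48.2]]
1 [[-112.9, 22.6, 41.6], [-87.3, 28.7, 45.4], [-61.2, 31.9, 48.2]]
foot top [ 1.40080292 -0.69287632 58.86183706]
```

View pics/done.png

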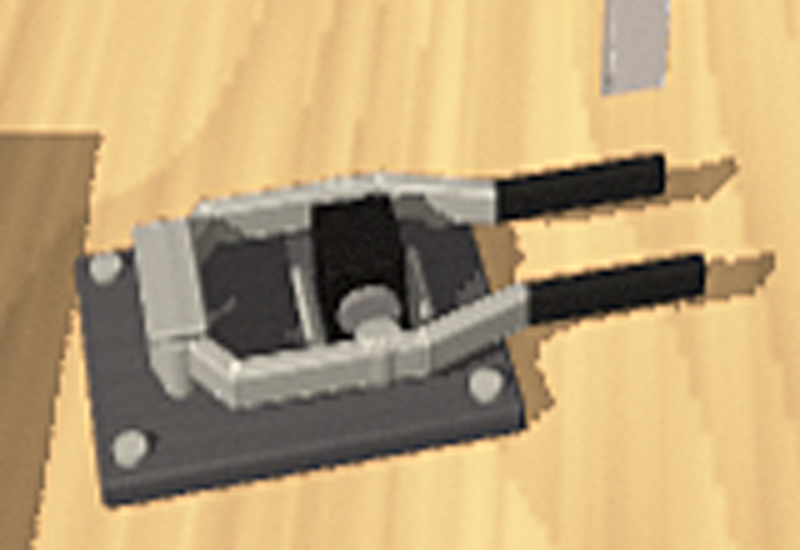

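The disc at (370,305) now sits on the wood, clear of the jaw. The handles are open and the foot is seated.

```bash
python3 -c "
from bench import robot
print(robot.close_job())"
```

```text
the job is handed in; nothing more can be done
None
```

The job is handed in, with no verdict shown: the glide snapped home at about 10.3 N peak finger force (limit 17 N), the handles sprang open, and the foot is sitting in the cradle; I did not re-measure the finished feet and tin afterwards, but nothing was moved near them after the pick.

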